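# Load a sample jar into the analyser through its sprung flap

## Robot

A 7-joint arm with a two-finger parallel gripper is mounted at the origin on the work surface. World frame = base frame: x ahead of the robot, y to its left, z up, the work surface at z = 0. Lengths are in m, angles in rad, forces in N, time in s.
With the tool pointing down it reaches from about 0.425 to 0.925 m from the base axis. Payload 6.8 kg.
Tool frame: the origin (TCP) lies at the very end of the fingers, on their centre line; the grasp point (between the pads) lies 19 mm behind it; z points along the fingers, y is the direction in which the jaws open and shut (so a half turn about z gives the same grasp; the last joint's range is limited). The gripper opens to 85 mm and grips with 20 to 120 N. Pads are 22 mm wide; open, the fingers measure 114 mm over their backs; the gripper's body (76 mm by 85 mm) begins 54 mm behind the grasp point. The pads swing forward as they close: fully open they stand 13 mm farther back than shut.
Start: joints at [1.187, 0.477, 0.022, 1.555, -0.011, 1.109, -0.083], TCP at [0.184, -0.65, 0.231] pointing down, gripper open.
Joint ranges: [-2.96, 2.96], [-0.34, 2.1], [-1.41, 1.46], [0.24, 2.44], [-1.37, 4.51], [0.17, 1.92], [-2.96, 2.96]. Speed limits (rad/s): [2.39, 2.39, 3.14, 3.14, 3.14, 3.14, 3.14].

## Interface

Orientations are given as a unit quaternion [w, x, y, z].
In Python, from station import bot gives the robot as it stands.
- The arm moves only by the tool move_arm, never from a script. Its argument "commands" is text: rows parted by semicolons, each of 7 numbers parted by spaces: the opening, from 0 (shut) to 1 (fully open), then the shift along the tool's x, y, z in cm, then the turn, a rotation vector about the tool's x, y, z in degrees. In form: gripper tx ty tz rx ry rz; .... A call has 1 to 12 rows; each row shifts and turns the commanded pose from where the row before left it, along the tool's axes as they then stand; what a row does not reach is not made up. A row lasts 1/12 s, in which the tool goes at most 41.7 mm and 7.16 degrees, less where a joint would pass 70% of its speed; a pose out of reach is approached as far as the arm can. A call with a gripper value outside its range is refused whole. The fingers move at their own pace and stop on an object; "force" is the grip in N (left out, the last holds). Time passes only in rows, so rows that do not move let the fingers close. It gives the time, the measured TCP pose, the force and the opening at its end, in the units of the state.
- bot.get_obs(): the state, without advancing time (a new reading comes with each control period).
- bot.read_camera(name): name is "scene" or "side" or "wrist"; returns a dict with "img" (400x640x3 uint8, red, green, blue), "K" (3x3 intrinsics, pixels), "distortion" ([k1, k2, p1, p2, k3] as OpenCV has them; the pictures are not rectified), "rvec" (rotation vector, rad) and "tvec" (3), from world to camera coordinates, as OpenCV has them; the wrist camera has in their place "hand_eye" (4x4, takes a point from camera to tool coordinates, whose origin is the TCP and whose axes are the flange's). Camera axes: x right, y down, z forward; pixel columns grow to the right and rows downward; lengths in m; the calibration is good to about 2 mm. A picture is of the moment at which its call begins: read the wrist's pose just before it. There is no depth.
- bot.hand_in(): hands the job in, once; it reports no verdict.
The state is a dict: "t": time; "q": joint angles; "joint_vel": joint speeds; "joint_torque": joint torques, N m; "eef_pos": TCP position; "tool_rot": TCP orientation; "contact_force": force on the tool from outside, world axes, zero at the start; "torque": the same for the moment, N m; "gripper_width": opening from 0.0 (shut) to 1.0 (fully open).
Only numpy, scipy, OpenCV 4.12 (cv2) and the standard library are available. Lean on these libraries where they do the work, as an engineer would, in place of code of your own. Each camera call takes 0.05 s, during which the arm holds its last target. There are 200 camera calls.

## Task

Lift the sample carriage out of its dock and set it on the analyser's loading track, nose towards the orange flap and clear of it, let go of it, and then stand the blue-capped jar in its pocket. Push the carriage by its stem through the sprung flap until it is fully home against the stop and the flap has fallen shut behind it, then press the green start button all the way down and let go. The carriage alone may open the flap - never touch the flap with the robot - and leave the other jars, bottles, beaker and spatula where they are.

Things in the scene. Friction and masses are not known exactly. Their poses are not given: they have to be found in the camera images.
- carriage_c (a point): Centre of the carriage's teal block, half-way up (24 mm above its underside). Loose, 0.25-0.45 kg: block 80 long (x) x 58 wide (y) x 48 mm high, round pocket in its top; aluminium stem 140 long x 18 wide x 24 mm high runs straight back (-x) from its rear face, undersides level, on the centre line. x to the nose, z up. Balance point about 10 mm behind this point.
- dock: Fixed grey dock in which the carriage starts, nose along its x; origin on the bench under the block's centre. Its 8 mm thick, 80 mm wide floor carries the carriage. Two white cheeks, 40 mm high above the bench, flank the stem 5 mm off, so the stem cannot be gripped here: take the block across its width and lift straight up. Both sides of the block are free.
- stem_end (a point): Point on the stem's centre line, 13 mm before its rear tip and half-way up the stem (12 mm above the carriage's underside, 167 mm behind the block's centre). Axes as the carriage. The place to hold or push once the carriage stands on the track.
- pocket (a point): Centre of the pocket's mouth in the block's top face (48 mm above the carriage's underside, right above carriage_c). Round, 36 mm across, 38 mm deep, mouth chamfered.
- jar_blue_c (a point): Centre of the amber jar with the BLUE cap, half-way up: the one to load (0.12 kg, loose). Cylinder 32 mm across, 56 mm high, z up; upper 18 mm is the cap, bevelled 4 mm. On a 4 mm black mat with two like jars in a row roughly along world y, 75 mm apart, in any order. In the pocket 18 mm of it shows above the block.
- jar_red_c (a point): Centre of the amber jar with the red cap, same size. Leave alone.
- jar_white_c (a point): Centre of the pale jar with the white cap, same size. Leave alone.
- track_spot (a point): Point on the loading track's floor (20 mm above the bench) where the carriage's block can be set down, centred over it; its nose is then 45 mm outside the flap. x points inward along the track, z up. Flat floor between two rails 7 mm high, 63 mm apart inside, 7 mm thick; the track starts 180 mm behind this point and runs under the flap into the chamber. Clear above.
- home_spot (a point): Point on the track floor inside the chamber, under the block's centre when fully home (nose touching the stop); 180 mm beyond track_spot, same axes. The flap's plane and chamber front (100 mm wide, 134 mm high over the bench) are 95 mm before it; a bar at the top sticks out 8 mm. When home, the block's rear is 55 mm inside the flap's plane and 85 mm of stem sticks out.
- flap (a joint): Angle of the orange flap, rad: 0 shut (upright), grows as it swings inward about its level top edge, 118 mm above the bench; at most 1.45. A spring shuts it; 1 to 4 N on the carriage opens it. 71 mm wide, 68 mm tall; its lower edge is 30 mm above the track floor, so block and jar push it open while the stem passes under it. It falls shut only when block and jar are wholly past its swing.
- flap_panel (a point): Point on the flap, on its centre line, 34 mm below the hinge. The robot must not touch the flap.
- start (a joint): Travel of the green start button, m: 0 up, 0.006 fully down; it springs back. Fully down takes 5 N.
- start_top (a point): Centre of the green button's top face (28 mm across), on a low white console beside the track, outside the chamber: 60 mm before the flap's plane, 112 mm to the side (+y of track_spot). Press straight down.
- wash_bottle: White wash bottle, 64 mm across, 160 mm high, origin under its centre. Leave alone.
- beaker: Glass beaker, 72 mm across, 90 mm high, origin under its centre. Leave alone.
- reagent: Amber reagent bottle, 80 mm across, 150 mm high, origin under its centre. Leave alone.
- spatula: Small lab spatula lying on the bench, 160 mm long, 4 mm thick, along its x. Leave alone.
Mind the look-alikes: they are no part of the job. Leave any pink or red look-alike of the part that bears carriage_c alone. What is shaped like the part that bears jar_blue_c but turquoise is not meant.

How it is judged:
On the way, in this order (a step that is already met when the one before it is completed fails the run):
1. the carriage stands on the loading track, nose towards the flap and outside it, released; flap shut (x of carriage_c in the frame of home_spot between -0.24 and -0.137 m and y of carriage_c in the frame of home_spot between -0.007 and 0.007 m and y of stem_end in the frame of home_spot between -0.012 and 0.012 m and x of stem_end in the frame of home_spot below -0.08 m and z of carriage_c in the frame of home_spot between 0.02 and 0.028 m and angle between carriage_c's own z axis and vertical below 0.06 rad and value of joint flap below 0.1 rad and contact force between the arm and carriage below 0.05 N), for 0.2 s.
2. the blue-capped jar stands in the carriage's pocket, released, the carriage still outside the flap (x of carriage_c in the frame of home_spot between -0.24 and -0.133 m and y of carriage_c in the frame of home_spot between -0.007 and 0.007 m and y of stem_end in the frame of home_spot between -0.012 and 0.012 m and x of stem_end in the frame of home_spot below -0.08 m and z of carriage_c in the frame of home_spot between 0.02 and 0.028 m and angle between carriage_c's own z axis and vertical below 0.06 rad and z of jar_blue_c in the frame of pocket between -0.014 and -0.004 m and x of jar_blue_c in the frame of pocket between -0.006 and 0.006 m and y of jar_blue_c in the frame of pocket between -0.006 and 0.006 m and angle between jar_blue_c's own z axis and vertical below 0.15 rad and value of joint flap below 0.1 rad and contact force between the arm and jar_blue below 0.05 N), for 0.2 s.
3. the carriage holds the flap open (value of joint flap above 0.5 rad and contact force between carriage and flap above 0.05 N), for 0.05 s.
4. the carriage is fully home with the jar in it, and the flap has shut behind it (x of carriage_c in the frame of home_spot between -0.006 and 0.004 m and y of carriage_c in the frame of home_spot between -0.007 and 0.007 m and y of stem_end in the frame of home_spot between -0.012 and 0.012 m and x of stem_end in the frame of home_spot below -0.08 m and z of carriage_c in the frame of home_spot between 0.02 and 0.028 m and angle between carriage_c's own z axis and vertical below 0.06 rad and z of jar_blue_c in the frame of pocket between -0.014 and -0.004 m and x of jar_blue_c in the frame of pocket between -0.006 and 0.006 m and y of jar_blue_c in the frame of pocket between -0.006 and 0.006 m and angle between jar_blue_c's own z axis and vertical below 0.15 rad and value of joint flap below 0.1 rad), for 0.2 s.
5. the start button is pressed all the way down (value of joint start above 0.0045 m and value of joint flap below 0.1 rad), for 0.05 s.
At the end, for the whole second after the job is handed in: Carriage on the track within 6 mm of home along it and 7 mm across, stem out; blue-capped jar upright on the pocket's floor (6 mm); flap shut (under 0.1 rad); button back up; carriage and jar at rest and released; the other things within 25 mm of their start (all of step 4 and value of joint start below 0.002 m and linear speed of each of carriage, jar_blue below 0.01 m/s and contact force between the arm and carriage below 0.05 N and contact force between the arm and jar_blue below 0.05 N and distance of each of jar_red_c, jar_white_c, wash_bottle, beaker, reagent, spatula from where it was at the start of the episode below 0.025 m); the robot touches nothing.
It fails at once if the robot touches the flap (contact force between the arm and flap above 0.3 N).
It fails at once if another jar, bottle, beaker or the spatula is moved more than 25 mm (distance of any of jar_red_c, jar_white_c, wash_bottle, beaker, reagent, spatula from where it was at the start of the episode above 0.025 m).
It fails at once if the blue-capped jar is tipped over (angle between jar_blue_c's own z axis and vertical above 0.9 rad).
It also fails if it takes over 72 s, if anything falls off the work surface, if the arm or the gripper's body presses on something with over 40 N, if the wrist force passes 120 N, or if a joint passes its speed limit or range.

## Working session

There is one attempt and no reset: what is moved stays moved. The work goes in short steps, Python scripts to look and compute and a tool call to move; the robot and the scene stay as the last step left them, time stands still between calls to the robot, and variables do not carry over. Pictures are saved under pics/ and viewed, about 8 in all and at most 12, crops included, and the job is handed in when it is done.

Besides the shell and the picture viewer there is one more tool, called after "Call:" as name(argument=value, ...) on one line, values as JSON. move_arm: Moves the arm, as the interface text tells. Its arguments: {"type":"object","properties":{"commands":{"type":"string"},"force":{"type":"number"}},"required":["commands"]}

```bash
mkdir -p pics; ls; python3 - <<'E'
from station import bot
import cv2,pickle
print(bot.get_obs())
for n in ("scene","side"):
    c=bot.read_camera(n); cv2.imwrite(f"pics/{n}0.png",c["img"][:,:,::-1]); pickle.dump(c,open(n+".pkl","wb"))
    print(n,c["K"],c["distortion"],c["rvec"],c["tvec"])
E
```

```text
pics
{'t': 0.0, 'q': array([ 1.18693398,  0.47780799,  0.0223481 ,  1.55647111, -0.01148424,
        1.10930598, -0.08310333]), 'joint_vel': array([ 0.00196129,  0.00056193,  0.00194381, -0.0022732 , -0.00070259,
       -0.00054862,  0.00044589]), 'joint_torque': array([-2.19134258e-04, -5.96449256e+01,  1.60820883e+00, -2.81201720e+01,
        1.24727635e-02,  9.39546037e-03,  5.88094122e-05]), 'eef_pos': array([ 0.18359952, -0.64892181,  0.23031231]), 'tool_rot': array([-9.09100508e-04,  9.90507797e-01,  1.37453392e-01, -2.05499429e-04]), 'contact_force': array([-0.5230117 ,  0.41683936,  0.03484715]), 'torque': array([ 0.01336445, -0.0154865 ,  0.01510598]), 'gripper_width': 1.0044658645663724}
scene [[421.55688386   0.         318.75258227]
 [  0.         421.55688386 203.82619877]
 [  0.           0.           1.        ]] [-0.06773429  0.          0.          0.          0.        ] [ 1.32814573  2.28915424 -0.88784812] [ 0.21640991 -0.23821281  1.42145229]
side [[380.69990937   0.         325.11994657]
 [  0.         380.69990937 200.35091795]
 [  0.           0.           1.        ]] [-0.00637293  0.          0.          0.          0.        ] [ 0.85298379 -2.66720833  0.90333584] [0.40401651 0.23841759 0.85497056]
```

View pics/scene0.png

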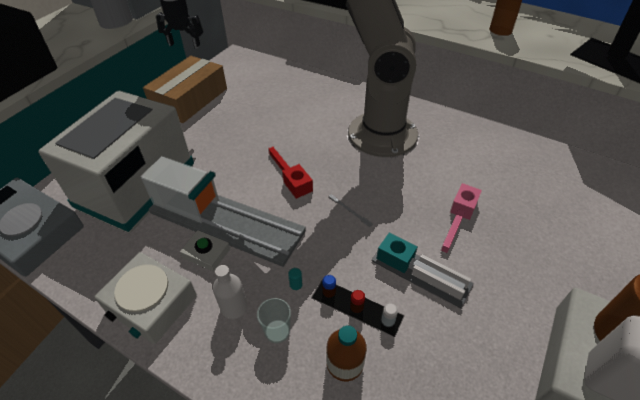

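View pics/side0.png

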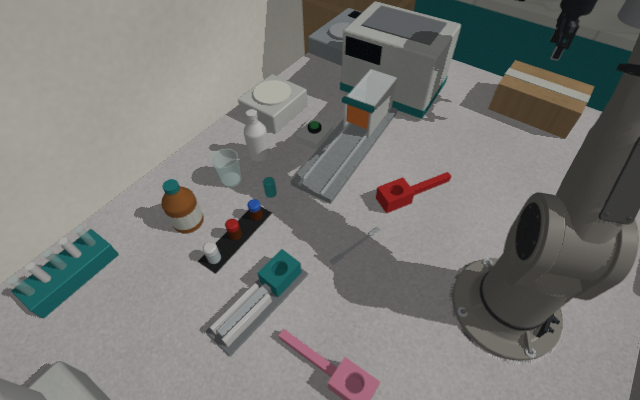

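The scene view shows:
- The teal carriage in its dock at (397,252). The red (297,180) and pink (465,200) ones are look-alikes.
- The blue-capped jar on the mat at (330,285). The turquoise thing at (295,278) is a decoy.
- The track from (300,240) to the flap at (205,200), and the button at (203,244).

The side view agrees. Next, enlarged crops.

```bash
python3 - <<'E'
import cv2
a=cv2.imread("pics/scene0.png")[165:315,130:480]; cv2.imwrite("pics/sc1.png",cv2.resize(cv2.convertScaleAbs(a[:, :240],alpha=1.4),None,fx=3.33,fy=3.9,interpolation=2) if 0 else cv2.resize(cv2.convertScaleAbs(a[:,:200],alpha=1.5),None,fx=4,fy=4,interpolation=2))
a=cv2.imread("pics/scene0.png")[225:345,300:480]; cv2.imwrite("pics/sc2.png",cv2.resize(cv2.convertScaleAbs(a,alpha=1.5),None,fx=4,fy=4,interpolation=2))
a=cv2.imread("pics/side0.png")[190:350,190:310]; b=cv2.imread("pics/side0.png")[60:220,290:400]
import numpy as np
cv2.imwrite("pics/sd1.png",cv2.resize(cv2.convertScaleAbs(np.hstack([a[:150],b[:150]]),alpha=1.5),None,fx=3.4,fy=4,interpolation=2))
E
```

```text
(no output)
```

View pics/sc1.png

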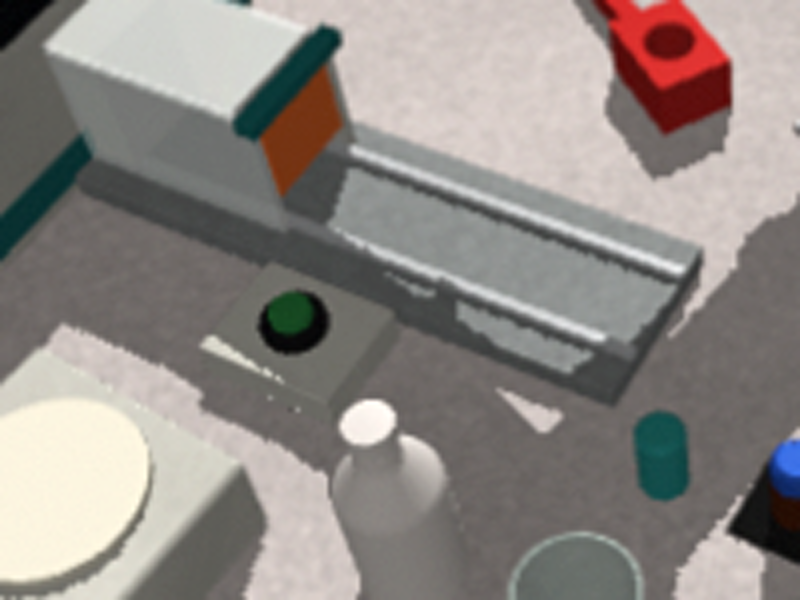

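View pics/sc2.png

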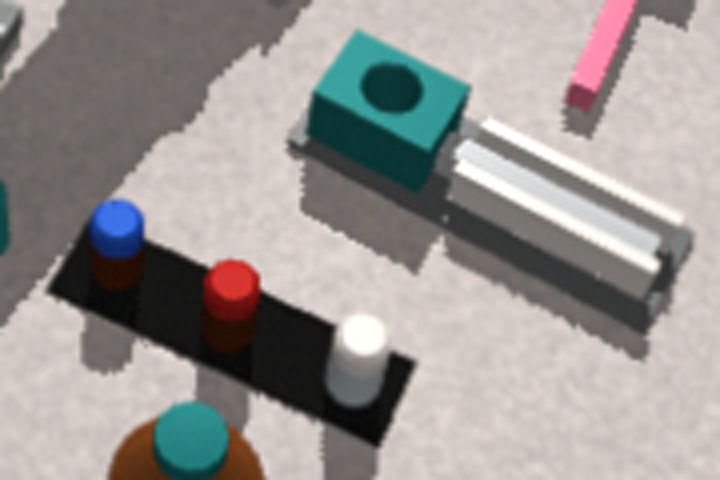

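View pics/sd1.png

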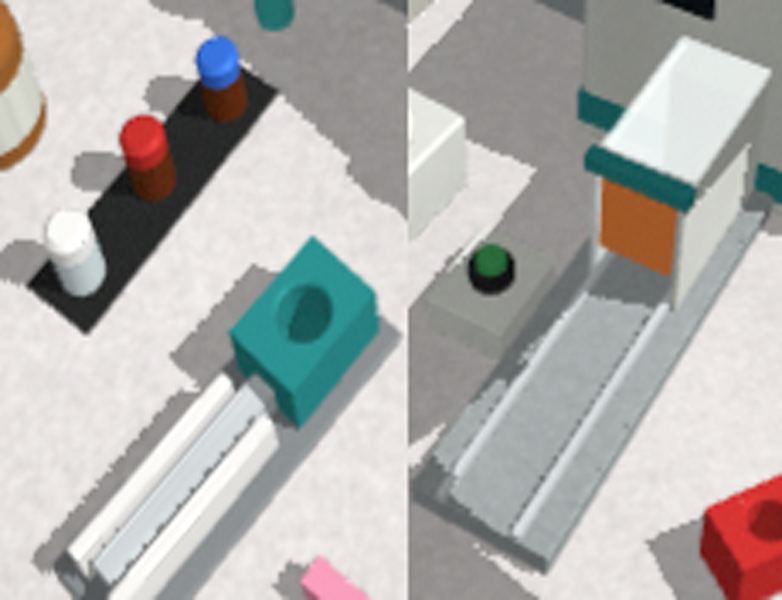

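Crop readings (decoys as before). Blue-capped jar: blue cap over an amber body, top centre (117,213) in sc2. That fits the description. The turquoise cylinder off the mat does not. Now to positions.

```bash
cat > h.py <<'E'
import numpy as np,cv2,pickle
from scipy.spatial.transform import Rotation as R
C={n:pickle.load(open(n+".pkl","rb")) for n in("scene","side")}
def ray(c,uv):
    p=cv2.undistortPoints(np.array([[uv]],float),c["K"],np.array(c["distortion"]))[0,0]
    M=cv2.Rodrigues(np.array(c["rvec"],float))[0]
    return -M.T@np.ravel(c["tvec"]), M.T@np.array([p[0],p[1],1])
def atz(n,uv,z):
    o,d=ray(C[n],uv); return o+d*(z-o[2])/d[2]
def tri(u1,u2):
    A=np.zeros((3,3));b=np.zeros(3)
    rs=[ray(C["scene"],u1),ray(C["side"],u2)]
    for o,d in rs:
        d=d/np.linalg.norm(d);P=np.eye(3)-np.outer(d,d);A+=P;b+=P@o
    x=np.linalg.solve(A,b)
    return x
sc1=lambda x,y:((x+.5)/4-.5+130,(y+.5)/4-.5+165)
sc2=lambda x,y:((x+.5)/4-.5+300,(y+.5)/4-.5+225)
sl=lambda x,y:((x+.5)/3.4-.5+190,(y+.5)/4-.5+190)
sr=lambda x,y:((x+.5-408)/3.4-.5+290,(y+.5)/4-.5+60)
E
python3 - <<'E'
from h import *
np.set_printoptions(precision=4,suppress=True)
P={"pocket":(sc2(391,88),sl(304,313),.056),"tA(nose L?)":(sc2(313,93),sl(312,237),.056),"tB":(sc2(358,30),sl(378,292),.056),"tC":(sc2(470,88),sl(300,381),.056),"tD":(sc2(430,150),sl(232,332),.056),
"blue":(sc2(117,215),sl(217,52),.060),"red":(sc2(232,276),sl(144,131),.06),"white":(sc2(363,327),sl(69,226),.06),
"railnearR":(sc1(688,270),sr(517,530),.027),"railnearL":(sc1(605,338),sr(455,475),.027),
"flapL":(sc1(283,193),sr(600,243),.05),"flapR":(sc1(343,135),sr(671,273),.05),
"barL":(sc1(240,130),sr(592,163),.13),"barR":(sc1(337,35),sr(691,197),.13),
"button":(sc1(291,307),sr(491,260),.03)}
for k,(a,b,z) in P.items(): print(k,atz("scene",a,z)[:2],atz("side",b,z)[:2],tri(a,b))
E
```

```text
pocket [0.4548 0.2378] [0.4522 0.2394] [0.4532 0.2379 0.0535]
tA(nose L?) [0.4819 0.1974] [0.4791 0.1985] [0.4802 0.1971 0.0535]
tB [0.423  0.2016] [0.4205 0.2006] [0.4213 0.2005 0.054 ]
tC [0.4309 0.2804] [0.428  0.2725] [0.4287 0.2763 0.0547]
tD [0.4858 0.2762] [0.4831 0.2757] [0.4841 0.2755 0.0537]
blue [0.6197 0.1361] [0.6202 0.1374] [0.6201 0.1368 0.0603]
red [0.6228 0.212 ] [0.6222 0.2126] [0.6226 0.2121 0.0594]
white [0.616  0.2893] [0.6172 0.2907] [0.6167 0.2901 0.0609]
railnearR [ 0.5134 -0.0049] [ 0.5155 -0.011 ] [ 0.514  -0.0064  0.0297]
railnearL [ 0.5863 -0.0221] [ 0.5851 -0.0213] [ 0.5858 -0.0224  0.0258]
flapL [ 0.6069 -0.266 ] [ 0.6083 -0.2673] [ 0.6074 -0.2655  0.0513]
flapR [ 0.5452 -0.2645] [ 0.5384 -0.2754] [ 0.5399 -0.2736  0.0455]
barL [ 0.6244 -0.2634] [ 0.6128 -0.2561] [ 0.6199 -0.269   0.1206]
barR [ 0.5267 -0.265 ] [ 0.5248 -0.2721] [ 0.5245 -0.269   0.1293]
button [ 0.6687 -0.2119] [ 0.6907 -0.2131] [ 0.678  -0.1977  0.0487]
```

Call:
move_arm(commands="1 0 0 -1.5 0 0 -6.75;1 0 0 -1.5 0 0 -6.75;1 0 0 -1.5 0 0 -6.75;1 0 0 -1.5 0 0 -6.75;1 0 0 -1.5 0 0 -6.75;1 0 0 -1.5 0 0 -6.75;1 0 0 -1.5 0 0 -6.75;1 0 0 -1.5 0 0 -6.75;1 0 0 -1.5 0 0 -6.75;1 0 0 -1.5 0 0 -6.75;1 0 0 -1.5 0 0 -6.75")

```text
t: 1.02
eef_pos: [0.1836, -0.6492, 0.3964]
tool_rot: [-0.001, 0.705, 0.709, 0.0]
contact_force: [-0.1, -0.1, -0.2]
gripper_width: 1.001
```

Call:
move_arm(commands="1 2.9 2.9 0 0 0 0;1 2.9 2.9 0 0 0 0;1 2.9 2.9 0 0 0 0;1 2.9 2.9 0 0 0 0;1 2.9 2.9 0 0 0 0;1 2.9 2.9 0 0 0 0;1 2.9 2.9 0 0 0 0;1 2.9 2.9 0 0 0 0;1 2.9 2.9 0 0 0 0;1 2.9 2.9 0 0 0 0;1 2.9 2.9 0 0 0 0;1 2.9 2.9 0 0 0 0")

```text
t: 2.02
eef_pos: [0.5323, -0.2996, 0.396]
tool_rot: [-0.0, 0.707, 0.707, -0.0]
contact_force: [0.3, -0.7, 0.2]
gripper_width: 1.001
```

Call:
move_arm(commands="1 4 0 0 0 0 0;1 4 0 0 0 0 0;1 4 0 0 0 0 0;1 4 0 0 0 0 0;1 0 0 0 0 0 0;1 0 0 0 0 0 0;1 0 0 0 0 0 0")

```text
t: 2.6
eef_pos: [0.5312, -0.1417, 0.3961]
tool_rot: [0.0, 0.707, 0.707, -0.0]
contact_force: [0.3, -0.8, -0.5]
gripper_width: 0.999
```

```bash
cat >> h.py <<'E'
def snap(tag):
    from station import bot
    o=bot.get_obs(); c=bot.read_camera("wrist"); c["pos"]=np.array(o["eef_pos"]); c["rot"]=np.array(o["tool_rot"])
    pickle.dump(c,open(f"w_{tag}.pkl","wb")); cv2.imwrite(f"pics/w_{tag}.png",c["img"][:,:,::-1]); 
    print(o["t"],o["eef_pos"],o["tool_rot"],o["contact_force"],o["gripper_width"]); return c
def wz(tag,uv,z):
    c=pickle.load(open(f"w_{tag}.pkl","rb")); H=np.array(c["hand_eye"]); w=c["rot"]; T=R.from_quat([w[1],w[2],w[3],w[0]]).as_matrix()
    p=cv2.undistortPoints(np.array([[uv]],float),c["K"],np.array(c["distortion"]))[0,0]
    o=c["pos"]+T@H[:3,3]; d=T@H[:3,:3]@np.array([p[0],p[1],1]); return o+d*(z-o[2])/d[2]
E
python3 -c "
from h import *
c=snap('track');print(c['hand_eye'],c['K'],c['distortion'])"
```

```text
2.6 [ 0.53115177 -0.1417064   0.39608531] [ 4.87563506e-05  7.06803530e-01  7.07409773e-01 -4.24360607e-04] [ 0.34189964 -0.77575186 -0.46529693] 0.9992764860175433
[[-6.56691805e-05 -9.44591241e-01 -3.28248965e-01  8.35872672e-02]
 [ 9.99999898e-01  8.44817060e-05 -4.43169268e-04  7.02507349e-08]
 [ 4.46344841e-04 -3.28248960e-01  9.44591139e-01 -1.42139264e-01]
 [ 0.00000000e+00  0.00000000e+00  0.00000000e+00  1.00000000e+00]] [[325.39038693   0.         322.51142986]
 [  0.         325.39038693 200.07575133]
 [  0.           0.           1.        ]] [-0.06891944  0.          0.          0.          0.        ]
```

View pics/w_track.png

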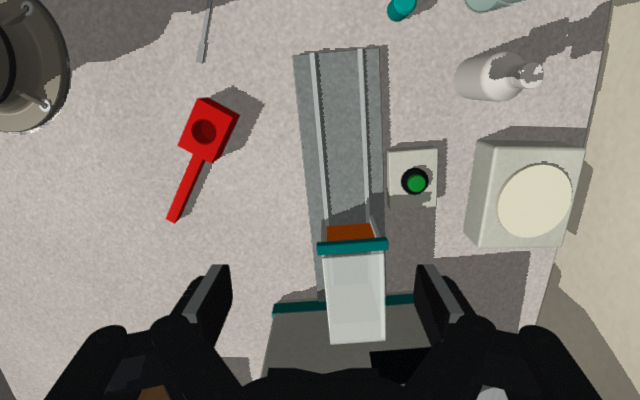

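Call:
move_arm(commands="1 3.7 -0.1 0 0 0 0;1 3.7 -0.1 0 0 0 0;1 3.7 -0.1 0 0 0 0;1 3.7 -0.1 0 0 0 0;1 3.7 -0.1 0 0 0 0;1 3.7 -0.1 0 0 0 0;1 3.7 -0.1 0 0 0 0;1 3.7 -0.1 0 0 0 0;1 3.7 -0.1 0 0 0 0;1 3.7 -0.1 0 0 0 0;1 3.7 -0.1 0 0 0 0;1 3.7 -0.1 0 0 0 0")

```text
t: 3.65
eef_pos: [0.5202, 0.3026, 0.3958]
tool_rot: [0.0, 0.708, 0.706, -0.0]
contact_force: [0.8, -0.1, -1.0]
gripper_width: 0.999
```

Call:
move_arm(commands="1 0 0 0 0 0 0;1 0 0 0 0 0 0;1 0 0 0 0 0 0;1 0 0 0 0 0 0")

```text
t: 3.98
eef_pos: [0.5203, 0.3005, 0.3959]
tool_rot: [0.0, 0.708, 0.706, -0.0]
contact_force: [-0.0, -0.7, -0.2]
gripper_width: 1.0
```

```bash
python3 -c "
from h import *
c=snap('dock')
p=lambda P,t:None
M=lambda t:pickle.load(open(f'w_{t}.pkl','rb'))
# find rough pixel of the dock, jars by colour
im=c['img'].astype(int)
for n,m in (('teal',(im[:,:,1]>im[:,:,0]+50)&(im[:,:,2]>im[:,:,0]+40)),('blue',(im[:,:,2]>im[:,:,0]+80)&(im[:,:,2]>im[:,:,1]+50))):
    k,l,s,ce=cv2.connectedComponentsWithStats(m.astype(np.uint8)); print(n,[(s[i],ce[i]) for i in range(1,k) if s[i][4]>60])
a=cv2.imread('pics/w_track.png')[40:255,290:450]
cv2.imwrite('pics/t4.png',cv2.resize(cv2.convertScaleAbs(a,alpha=1.3),None,fx=5,fy=2.79,interpolation=2))
"
```

```text
3.9833 [0.5203322  0.3004525  0.39592124] [ 3.81597628e-04  7.08130628e-01  7.06081212e-01 -4.37234078e-04] [-0.00831533 -0.65650222 -0.2222449 ] 1.000099248233468
teal [(array([ 514,    0,   76,   68, 3350], dtype=int32), array([548.35552239,  32.24656716])), (array([ 261,  156,   40,   57, 1874], dtype=int32), array([280.05122732, 184.57684098])), (array([493, 183,  25,  27, 495], dtype=int32), array([504.67676768, 196.45454545])), (array([379, 265,  21,  29, 434], dtype=int32), array([388.87788018, 278.97004608]))]
blue [(array([374, 235,  19,  19, 267], dtype=int32), array([383.09363296, 244.07490637]))]
```

View pics/t4.png

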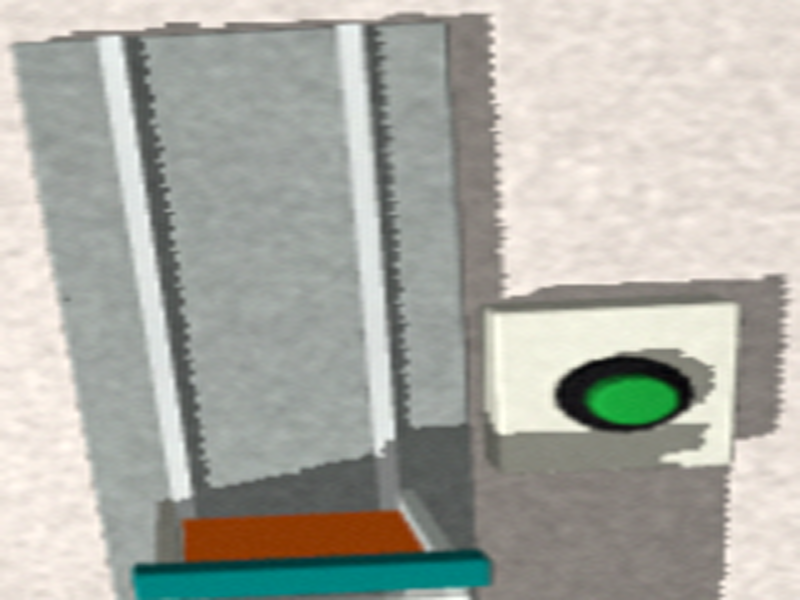

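View pics/w_dock.png

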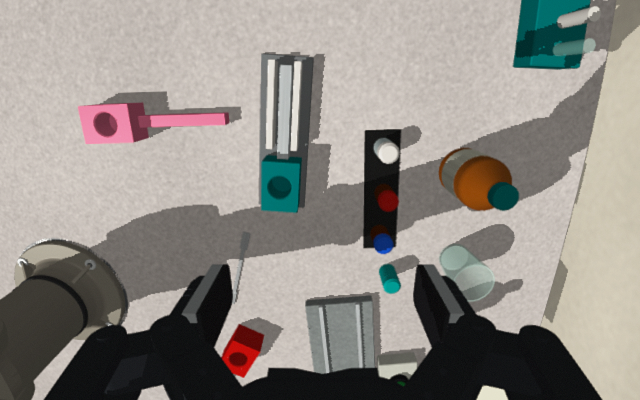

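```bash
python3 - <<'E'
from h import *
np.set_printoptions(precision=4,suppress=True)
t=lambda x,y:(290+(x+.5)/5-.5,40+(y+.5)/2.7907-.5)
W=lambda x,y,z:wz('track',t(x,y),z)
l0,l1,r0,r1=W(112,40,.027),W(180,495,.027),W(349,28,.027),W(384,452,.027)
print("rails",l0,l1,r0,r1)
for a,b in((l0,l1),(r0,r1)): d=b-a; print("dir deg",np.degrees(np.arctan2(d[1],d[0])))
print("start corners",W(12,42,.02),W(447,22,.02))
for z in(.03,.035,.04,.045): print("button",z,W(633,400,z))
print("bar bottom-front edge z.134 top",W(135,567,.134),W(490,553,.134))
c=pickle.load(open('w_dock.pkl','rb')); im=c['img'].astype(int); g=im.sum(2)
for v in range(60,156,12):
    row=im[v,258:312].min(1); print(v,[int(x) for x in row[0:50]])
for z in(.05,.06): print("blue",wz('dock',(383.1,244.1),z))
print("pocket",wz('dock',(279.5,187),.056))
for uv in((264,156),(300,158),(299,212),(261,209)): print(wz('dock',uv,.056))
E
```

```text
rails [ 0.5153 -0.0107  0.027 ] [ 0.5361 -0.2665  0.027 ] [ 0.5842 -0.0046  0.027 ] [ 0.604  -0.2387  0.027 ]
dir deg -85.36187406695205
dir deg -85.1646524586614
start corners [ 0.4855 -0.011   0.02  ] [ 0.6138 -0.0007  0.02  ]
button 0.03 [ 0.6838 -0.2053  0.03  ]
button 0.035 [ 0.6823 -0.2039  0.035 ]
button 0.04 [ 0.6808 -0.2024  0.04  ]
button 0.045 [ 0.6793 -0.201   0.045 ]
bar bottom-front edge z.134 top [ 0.5228 -0.2613  0.134 ] [ 0.6205 -0.2537  0.134 ]
60 [182, 184, 186, 138, 116, 116, 115, 115, 114, 141, 204, 222, 221, 218, 216, 215, 192, 91, 72, 69, 61, 63, 65, 65, 64, 66, 66, 66, 66, 66, 68, 65, 67, 64, 62, 62, 70, 78, 81, 107, 120, 122, 119, 114, 85, 68, 66, 67, 65, 65]
72 [184, 186, 181, 128, 116, 116, 117, 115, 120, 170, 232, 221, 217, 214, 214, 207, 154, 94, 85, 75, 68, 126, 180, 192, 193, 190, 188, 186, 186, 186, 185, 187, 195, 145, 80, 100, 192, 221, 219, 216, 219, 217, 154, 99, 72, 67, 65, 66, 64, 66]
84 [186, 179, 148, 119, 114, 115, 117, 115, 113, 162, 218, 219, 218, 217, 215, 179, 107, 88, 83, 67, 68, 150, 192, 192, 189, 189, 187, 187, 186, 185, 185, 188, 174, 
[... 759 characters left out ...]
125, 78, 64, 62, 65, 61, 63, 65, 65, 65]
132 [192, 162, 126, 114, 114, 118, 113, 126, 199, 221, 219, 216, 216, 223, 153, 95, 90, 74, 62, 101, 175, 192, 189, 187, 185, 191, 193, 188, 187, 186, 186, 103, 80, 192, 217, 219, 216, 216, 212, 138, 93, 66, 62, 61, 64, 64, 63, 64, 64, 62]
144 [193, 162, 127, 117, 115, 115, 118, 145, 208, 220, 218, 216, 217, 216, 134, 89, 91, 108, 84, 160, 191, 195, 193, 188, 191, 194, 193, 191, 190, 184, 132, 83, 118, 212, 218, 216, 214, 215, 207, 111, 74, 62, 60, 63, 62, 63, 67, 107, 96, 78]
blue [0.621  0.1357 0.05  ]
blue [0.6189 0.1408 0.06  ]
pocket [0.4533 0.2377 0.056 ]
[0.4321 0.2865 0.056 ]
[0.4862 0.2832 0.056 ]
[0.4824 0.1961 0.056 ]
[0.4221 0.2014 0.056 ]
```

```bash
python3 - <<'E'
from h import *
np.set_printoptions(precision=4,suppress=True)
c=pickle.load(open('w_dock.pkl','rb')); im=c['img'].min(2).astype(float)
def cross(r,a,b,th):
    s=r[a:b]>th; 
    o=[]
    for i in range(a,b-1):
        if (r[i]>th)!=(r[i+1]>th): o.append(i+(th-r[i])/(r[i+1]-r[i]))
    return o
pts=[];ck=[]
for v in range(70,150,3):
    o=cross(im[v],265,305,140)
    if len(o)==6:
        pts.append(wz('dock',((o[2]+o[3])/2,v),.032)); ck.append((wz('dock',((o[0]+o[1])/2,v),.04)+wz('dock',((o[4]+o[5])/2,v),.04))/2)
for P in(np.array(pts),np.array(ck)):
    k=np.polyfit(P[:,1],P[:,0],1); print(len(P),k,"heading",np.degrees(np.arctan2(-1,-k[0])),"x at y=.238",np.polyval(k,.238), P[:,1].min(),P[:,1].max(), np.std(P[:,0]-np.polyval(k,P[:,1])))
print("decoy",wz('dock',(388.9,275),.03),"red",wz('dock',(387,199),.055))
E
```

```text
25 [0.0738 0.4356] heading -94.2233605378435 x at y=.238 0.453178035084362 0.3035505718132494 0.409149982700372 0.0001424167381957391
25 [0.078  0.4326] heading -94.46256133756792 x at y=.238 0.45121087293638046 0.30484867790872383 0.4087970906378837 9.350540462139713e-05
decoy [0.6396 0.063  0.03  ] red [0.6214 0.2173 0.055 ]
```

Call:
move_arm(commands="1 -0.65 -0.83 3 0 0 0;1 -0.65 -0.83 3 0 0 0;1 -0.65 -0.83 3 0 0 0;1 -0.65 -0.83 3 0 0 0;1 -0.65 -0.83 3 0 0 0;1 -0.65 -0.83 3 0 0 0;1 -0.65 -0.83 3 0 0 0;1 -0.7 -0.84 3 0 0 0;1 0 0 3 0 0 4.2;1 0 0 0.6 0 0 0;1 0 0 0 0 0 0;1 0 0 0 0 0 0", force=50)

```text
t: 5.03
eef_pos: [0.4537, 0.2504, 0.1215]
tool_rot: [0.0, 0.732, 0.681, 0.001]
contact_force: [-0.6, 0.6, 0.3]
gripper_width: 1.002
```

```bash
python3 - <<'E'
from h import *
np.set_printoptions(precision=4,suppress=True)
c=snap('g1'); im=c['img'].astype(int)
m=((im[:,:,1]>im[:,:,0]+40)&(im[:,:,2]>im[:,:,0]+30)).astype(np.uint8)
k,l,s,ce=cv2.connectedComponentsWithStats(m); print([(s[i],ce[i]) for i in range(1,k) if s[i][4]>300])
a=cv2.convertScaleAbs(c['img'][:,:,::-1],alpha=1.2); cv2.imwrite('pics/g1v.png',a)
E
```

```text
5.0333 [0.4537 0.2504 0.1215] [0.0001 0.7321 0.6812 0.0007] [-0.6131  0.6161  0.2775] 1.0017002914166255
[(array([ 280,  163,   88,  119, 9667], dtype=int32), array([323.2011, 222.5107]))]
```

View pics/g1v.png

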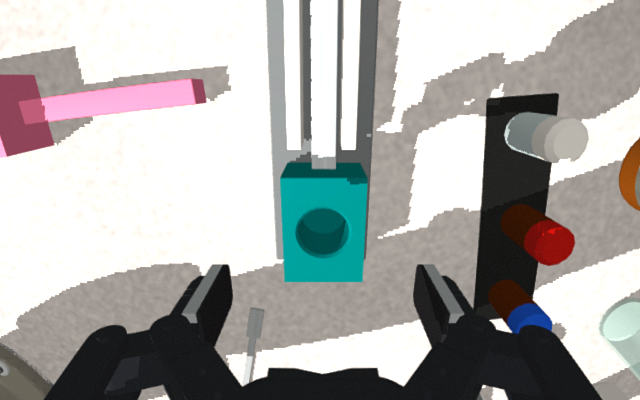

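Call:
move_arm(commands="1 -0.2 0 2 0 0 0;1 0 0 2 0 0 0;1 0 0 2 0 0 0;1 0 0 2 0 0 0;1 0 0 1 0 0 0;1 0 0 0.9 0 0 0;1 0 0 0 0 0 0;1 0 0 0 0 0 0")

```text
t: 5.75
eef_pos: [0.453, 0.2488, 0.0221]
tool_rot: [0.0, 0.732, 0.681, 0.001]
contact_force: [0.3, 0.9, 0.5]
gripper_width: 1.0
```

```bash
python3 -c "
from h import *
print(wz('g1',(322,232),.056), wz('g1',(324,283),.056), wz('g1',(324,178),.056))
from station import bot; o=bot.get_obs(); print(o['eef_pos'],o['contact_force'])"
```

```text
[0.45248498 0.23825606 0.056     ] [0.45094921 0.19654708 0.056     ] [0.45663056 0.27712752 0.056     ]
[0.45302588 0.24876078 0.02209122] [0.28849976 0.85995725 0.46829644]
```

Call:
move_arm(commands="0 0 0 0 0 0 0;0 0 0 0 0 0 0;0 0 0 0 0 0 0;0 0 0 0 0 0 0;0 0 0 0 0 0 0;0 0 0 0 0 0 0;0 0 0 0 0 0 0;0 0 0 0 0 0 0", force=60)

```text
t: 6.42
eef_pos: [0.4535, 0.2487, 0.0226]
tool_rot: [0.001, 0.732, 0.681, 0.001]
contact_force: [-0.2, -0.9, 7.2]
gripper_width: 0.674
```

Call:
move_arm(commands="0 0 0 -1 0 0 0;0 0 0 -1 0 0 0;0 0 0 -2 0 0 0;0 0 0 -2 0 0 0;0 0 0 -2 0 0 0;0 0 0 -2 0 0 0;0 0 0 -2 0 0 0;0 0 0 0 0 0 0;0 0 0 0 0 0 0;0 0 0 0 0 0 0")

```text
t: 7.25
eef_pos: [0.4519, 0.2476, 0.1407]
tool_rot: [0.0, 0.732, 0.681, -0.001]
contact_force: [0.1, 0.3, -3.0]
gripper_width: 0.67
```

```bash
python3 - <<'E'
from h import *
np.set_printoptions(precision=4,suppress=True)
c=snap('lift'); im=c['img'].astype(int)
m=((im[:,:,1]>im[:,:,0]+40)&(im[:,:,2]>im[:,:,0]+30)).astype(np.uint8)
k,l,s,ce=cv2.connectedComponentsWithStats(m); print([(s[i],ce[i]) for i in range(1,k) if s[i][4]>300])
E
```

```text
7.25 [0.4519 0.2476 0.1407] [ 0.0001  0.7323  0.681  -0.0006] [ 0.1293  0.3192 -2.9927] 0.6700823794350849
[(array([  246,   201,   154,   177, 22995], dtype=int32), array([322.4908, 287.7679])), (array([511, 297,  29,  28, 540], dtype=int32), array([525.7907, 310.0889]))]
```

Call:
move_arm(commands="0 0 0 0 0 0 -4.45;0 -1.5 0.2 0 0 0 -4.45;0 -3.9 0.7 0 0 0 0;0 -3.9 0.7 0 0 0 0;0 -3.9 0.7 0 0 0 0;0 -3.9 0.7 0 0 0 0;0 -3.9 0.7 0 0 0 0;0 -3.9 0.7 0 0 0 0;0 -3.9 0.7 0 0 0 0;0 -3.9 0.7 0 0 0 0;0 -3.9 0.7 0 0 0 0;0 -3.9 0.7 0 0 0 0")

```text
t: 8.3
eef_pos: [0.5557, -0.1515, 0.1398]
tool_rot: [-0.001, 0.677, 0.736, -0.001]
contact_force: [0.1, 0.7, -2.3]
gripper_width: 0.669
```

Call:
move_arm(commands="0 -2.5 0.4 0 0 0 0;0 0 0 1 0 0 0;0 0 0 0 0 0 0;0 0 0 0 0 0 0;0 0 0 0 0 0 0;0 0 0 0 0 0 0")

```text
t: 8.8
eef_pos: [0.5626, -0.1723, 0.1314]
tool_rot: [-0.0, 0.676, 0.737, 0.0]
contact_force: [1.0, -1.1, -2.7]
gripper_width: 0.668
```

```bash
python3 - <<'E'
from h import *
np.set_printoptions(precision=4,suppress=True)
c=snap('hover'); 
cv2.imwrite('pics/hov.png',c['img'][:,:,::-1])
E
```

```text
8.8 [ 0.5626 -0.1723  0.1314] [-0.0002  0.6761  0.7368  0.0002] [ 0.9907 -1.1141 -2.7123] 0.6683819743138766
```

View pics/hov.png

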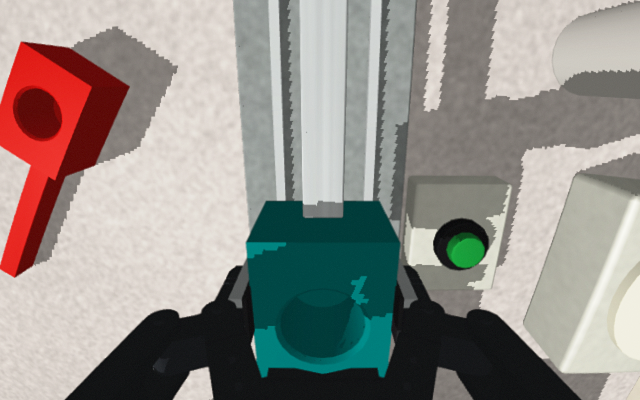

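```bash
cat > rails.py <<'E'
from h import *
import sys
np.set_printoptions(precision=4,suppress=True)
tag=sys.argv[1]; c=pickle.load(open(f'w_{tag}.pkl','rb')); im=c['img'].astype(int); 
w=c['rot'];T=R.from_quat([w[1],w[2],w[3],w[0]]).as_matrix()
P=[];Wd=[];S=[]
def run(r,a,b,th):
    x=np.where(r[a:b]>th)[0]+a
    return (x.min()+x.max())/2,len(x),x.max()-x.min()+1
mi=im.min(2)
for v in range(5,190,8):
    a=run(mi[v],262,291,190); b=run(mi[v],358,386,190)
    s=run(mi[v],293,356,150) 
    L=wz(tag,(a[0],v),.027);Rr=wz(tag,(b[0],v),.027)
    loc=T.T@((L+Rr)/2-c['pos']); P.append(loc[:2]); Wd.append(np.linalg.norm(L-Rr))
    S.append((T.T@(wz(tag,(s[0],v),c['pos'][2]-.0146+.024)-c['pos']))[:2])
    if v%40==5: print(v,a,b,s,loc,S[-1],Wd[-1])
for A in(P,S):
    A=np.array(A); k=np.polyfit(A[:,0],A[:,1],1); print("slope deg",np.degrees(np.arctan(k[0])),"y at tool x=-.011",np.polyval(k,-.011),"at .16",np.polyval(k,.16),"sd",np.std(A[:,1]-np.polyval(k,A[:,0])))
print(np.mean(Wd))
E
python3 rails.py hover
```

```text
5 (np.float64(273.0), 9, np.int64(9)) (np.float64(375.5), 10, np.int64(10)) (np.float64(319.5), 54, np.int64(54)) [0.1383 0.001  0.1045] [ 0.1129 -0.0012] 0.0696784990551191
45 (np.float64(274.5), 10, np.int64(10)) (np.float64(374.5), 10, np.int64(10)) (np.float64(326.0), 55, np.int64(59)) [0.1127 0.0012 0.1045] [0.0992 0.0012] 0.06990584774625905
85 (np.float64(276.0), 9, np.int64(9)) (np.float64(373.0), 9, np.int64(9)) (np.float64(324.0), 58, np.int64(63)) [0.0858 0.0012 0.1044] [0.0847 0.0004] 0.06994726379525347
125 (np.float64(277.5), 8, np.int64(8)) (np.float64(371.0), 9, np.int64(9)) (np.float64(324.0), 54, np.int64(63)) [0.0572 0.0011 0.1044] [0.0693 0.0004] 0.06977008857300342
165 (np.float64(279.0), 9, np.int64(9)) (np.float64(369.0), 9, np.int64(9)) (np.float64(325.0), 59, np.int64(61)) [0.0267 0.0009 0.1044] [0.0529 0.0009] 0.06972830339920563
slope deg -0.02110079475310576 y at tool x=-.011 0.0011172978888436295 at .16 0.001054322289304325 sd 0.00012651074460672202
slope deg -0.06905070195317911 y at tool x=-.011 0.0008386549409564351 at .16 0.0006325721221015262 sd 0.0006548366918428672
0.0698037054056846
```

Call:
move_arm(commands="0 -0.2 0.04 2 0 0 0;0 0 0 2 0 0 0;0 0 0 2 0 0 0;0 0 0 1.5 0 0 0;0 0 0 1 0 0 0;0 0 0 0.5 0 0 0;0 0 0 0.2 0 0 0;0 0 0 0 0 0 0;0 0 0 0 0 0 0;0 0 0 0 0 0 0")

```text
t: 9.68
eef_pos: [0.5639, -0.1763, 0.0403]
tool_rot: [0.001, 0.677, 0.736, 0.0]
contact_force: [-0.1, 0.3, -3.9]
gripper_width: 0.67
```

Call:
move_arm(commands="0 0 0 0.2 0 0 0;0 0 0 0.2 0 0 0;0 0 0 0.1 0 0 0;0 0 0 0 0 0 0;0 0 0 0 0 0 0")

```text
t: 10.1
eef_pos: [0.5632, -0.1763, 0.0347]
tool_rot: [0.0, 0.677, 0.736, -0.0]
contact_force: [-2.4, -0.7, 3.4]
gripper_width: 0.672
```

Call:
move_arm(commands="1 0 0 0 0 0 0;1 0 0 0 0 0 0;1 0 0 0 0 0 0;1 0 0 0 0 0 0;1 0 0 0 0 0 0;1 0 0 0 0 0 0")

```text
t: 10.6
eef_pos: [0.5632, -0.1761, 0.0343]
tool_rot: [0.0, 0.677, 0.736, 0.0]
contact_force: [-0.1, 0.3, 0.7]
gripper_width: 1.001
```

Call:
move_arm(commands="1 0 0 -1 0 0 0;1 0 0 -2 0 0 0;1 0 0 -3 0 0 0;1 2 0 -3 0 0 0;1 2 0 -3 0 0 0;1 2 0 -3 0 0 0;1 0 0 -3 0 0 0;1 0 0 0 0 0 0;1 0 0 0 0 0 0;1 0 0 0 0 0 0")

```text
t: 11.43
eef_pos: [0.5578, -0.1168, 0.2144]
tool_rot: [0.0, 0.677, 0.736, -0.0]
contact_force: [0.7, -0.5, -0.3]
gripper_width: 0.999
```

```bash
python3 - <<'E'
from h import *
np.set_printoptions(precision=4,suppress=True)
c=snap('placed'); im=c['img'].astype(int)
m=((im[:,:,1]>im[:,:,0]+30)&(im[:,:,2]>im[:,:,0]+20)).astype(np.uint8)
k,l,s,ce=cv2.connectedComponentsWithStats(m); print([(s[i],ce[i]) for i in range(1,k) if s[i][4]>200])
cv2.imwrite('pics/pl.png',cv2.resize(cv2.convertScaleAbs(c['img'][60:360,220:520,::-1],alpha=1.5),None,fx=2,fy=2,interpolation=2))
E
```

```text
11.4333 [ 0.5578 -0.1168  0.2144] [ 0.0002  0.6774  0.7357 -0.0003] [ 0.6735 -0.5026 -0.3257] 0.9987766461173845
[(array([406,   0,  49,  21, 712], dtype=int32), array([426.0267,   7.9775])), (array([ 293,  198,   61,   88, 4963], dtype=int32), array([322.8817, 242.7731])), (array([415, 251,  25,  16, 291], dtype=int32), array([427.433 , 258.1134])), (array([ 270,  350,  110,   23, 2075], dtype=int32), array([324.4689, 359.8882]))]
```

View pics/pl.png

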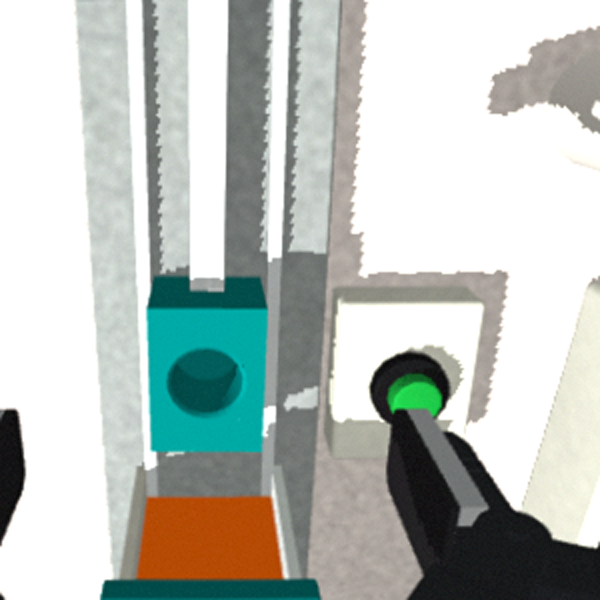

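Call:
move_arm(commands="1 3.6 1 0.08 0 0 0;1 3.6 1 0.08 0 0 0;1 3.6 1 0.08 0 0 0;1 3.6 1 0.08 0 0 0;1 3.6 1 0.08 0 0 0;1 3.6 1 0.08 0 0 0;1 3.6 1 0.08 0 0 0;1 3.6 1 0.08 0 0 0;1 3.5 1 0.08 0 0 0;1 0 0 0 0 0 0;1 0 0 0 0 0 0;1 0 0 0 0 0 0")

```text
t: 12.48
eef_pos: [0.6207, 0.2119, 0.2055]
tool_rot: [-0.0, 0.677, 0.736, -0.001]
contact_force: [0.2, -0.7, -0.8]
gripper_width: 1.0
```

```bash
python3 - <<'E'
from h import *
np.set_printoptions(precision=4,suppress=True)
p=lambda x,y:(220+(x+.5)/2-.5,60+(y+.5)/2-.5)
# pocket: dark ellipse fit within block
c=pickle.load(open('w_placed.pkl','rb'));
print("pocket",wz('placed',p(205,381),.068),"corners",[wz('placed',p(*q),.068)[:2] for q in((148,308),(268,308),(263,450),(151,450))])
c=snap('jar'); im=c['img'].astype(int)
m=((im[:,:,2]>im[:,:,0]+60)&(im[:,:,2]>im[:,:,1]+40)).astype(np.uint8)
k,l,s,ce=cv2.connectedComponentsWithStats(m)
for i in range(1,k):
    if s[i][4]>100: print(s[i],ce[i]); b=i
x,y,w,h,_=s[b]; cut=c['img'][y-12:y+h+20,x-15:x+w+15,::-1]
cv2.imwrite('pics/jar.png',cut); print(x-15,y-12,cut.shape)
for z in(.05,.06): print(z,wz('jar',ce[b],z))
col=im[y-6:y+h+14,int(ce[b][0])]; print(y-6); print([tuple(int(q) for q in r) for r in col])
E
```

```text
pocket [ 0.563  -0.1861  0.068 ] corners [array([ 0.5327, -0.1495]), array([ 0.5898, -0.1448]), array([ 0.5963, -0.2238]), array([ 0.5384, -0.2286])]
12.4833 [0.6207 0.2119 0.2055] [-0.0004  0.6772  0.7358 -0.0014] [ 0.1766 -0.7237 -0.8014] 0.9999227345486136
[302 234  31  33 807] [316.9281 250.3656]
287 222 (65, 61, 3)
0.05 [0.6205 0.137  0.05  ]
0.06 [0.6203 0.1423 0.06  ]
228
[(46, 20, 3), (44, 15, 2), (47, 19, 6), (46, 19, 4), (46, 19, 8), (40, 26, 36), (24, 37, 84), (13, 45, 110), (12, 43, 108), (13, 45, 108), (14, 46, 110), (15, 48, 118), (15, 52, 127), (17, 54, 130), (17, 53, 130), (19, 55, 131), (13, 51, 129), (16, 54, 132), (16, 53, 133), (15, 53, 132), (18, 56, 135), (16, 53, 133), (19, 54, 134), (19, 55, 135), (16, 54, 133), (16, 54, 134), (14, 54, 134), (16, 55, 133), (15, 53, 133), (20, 56, 135), (12, 51, 131), (16, 53, 134), (15, 52, 133), (14, 52, 132), (17, 53, 132), (18, 56, 135), (14, 52, 132), (10, 49, 129), (36, 57, 122), (151, 152, 169), (215, 210, 206), (227, 219, 213), (226, 218, 212), (224, 216, 211), (226, 220, 213), (228, 223, 215), (227, 220, 213), (222, 215, 208), (220, 213, 206), (222, 213, 207), (223, 215, 208), (224, 217, 210), (226, 219, 211)]
```

```bash
python3 - <<'E'
from h import *
from scipy.optimize import least_squares
np.set_printoptions(precision=4,suppress=True)
def proj(tag,X):
    c=pickle.load(open(f"w_{tag}.pkl","rb")); H=np.array(c["hand_eye"]); w=c["rot"]; T=R.from_quat([w[1],w[2],w[3],w[0]]).as_matrix()
    G=np.eye(4);G[:3,:3]=T;G[:3,3]=c["pos"]; M=np.linalg.inv(G@H)
    return cv2.projectPoints(X,cv2.Rodrigues(M[:3,:3])[0],M[:3,3],c["K"],np.array(c["distortion"]))[0][:,0]
a=np.linspace(0,2*np.pi,180)
ring=lambda r,z,x,y:np.c_[x+r*np.cos(a),y+r*np.sin(a),0*a+z]
def f(p):
    q=proj('jar',np.vstack([ring(.016,.042,*p),ring(.016,.056,*p),ring(.012,.06,*p)])); return np.r_[q.min(0),q.max(0)]-[301.5,233.5,332.5,266.5]
s=least_squares(f,[.62,.138],diff_step=1e-4); print("jar",s.x,s.fun)
c=pickle.load(open('w_placed.pkl','rb')); im=c['img'].astype(int); g=im[:,:,1]
print("top lum",g[275,322],"pocket",g[245,322]); th=(g[280,322]+g[255,322])/2
m=((g<th)&(np.hypot(np.arange(640)[None]-322,np.arange(400)[:,None]-250)<28)).astype(np.uint8)
k,l,st,ce=cv2.connectedComponentsWithStats(m); b=1+np.argmax(st[1:,4]); cn=cv2.findContours((l==b).astype(np.uint8),0,1)[0][0]
e=cv2.fitEllipse(cv2.convexHull(cn)); print(st[b],e, wz('placed',e[0],.068),wz('placed',e[0],.066))
E
```

```text
jar [0.6207 0.1369] [-0.3671 -0.5547  0.3663  0.5906]
top lum 113 pocket 60
[303 234  37  34 956] ((321.3829650878906, 250.58059692382812), (32.63568115234375, 36.912322998046875), 77.69098663330078) [ 0.5622 -0.1866  0.068 ] [ 0.5623 -0.1876  0.066 ]
```

Call:
move_arm(commands="0.75 -1.9 -0.15 2 0 0 0;0.75 -1.9 -0.15 2 0 0 0;0.75 -1.9 -0.16 2 0 0 0;0.75 -1.8 -0.16 2 0 0 0;0.75 0 0 2 0 0 0;0.75 0 0 2 0 0 0;0.75 0 0 2 0 0 0;0.75 0 0 1.5 0 0 0;0.75 0 0 1 0 0 0;0.75 0 0 0.5 0 0 0;0.75 0 0 0 0 0 0;0.75 0 0 0 0 0 0", force=30)

```text
t: 13.53
eef_pos: [0.6216, 0.1378, 0.0377]
tool_rot: [0.0, 0.677, 0.736, 0.0]
contact_force: [-0.6, 0.2, 1.5]
gripper_width: 0.747
```

Call:
move_arm(commands="0.75 -0.1 0 0.25 0 0 0;0.75 0 0 0 0 0 0;0 0 0 0 0 0 0;0 0 0 0 0 0 0;0 0 0 0 0 0 0;0 0 0 0 0 0 0;0 0 0 0 0 0 0;0 0 0 0 0 0 0;0 0 0 0 0 0 0;0 0 0 0 0 0 0")

```text
t: 14.37
eef_pos: [0.6214, 0.1369, 0.0351]
tool_rot: [0.0, 0.677, 0.736, 0.0]
contact_force: [-1.5, -1.2, 5.2]
gripper_width: 0.362
```

Call:
move_arm(commands="0 0 0 -1 0 0 0;0 0 0 -2 0 0 0;0 0 0 -3 0 0 0;0 0 0 -3 0 0 0;0 0 0 -3 0 0 0;0 0 0 0 0 0 0;0 0 0 0 0 0 0;0 0 0 0 0 0 0")

```text
t: 15.03
eef_pos: [0.6207, 0.1363, 0.1541]
tool_rot: [-0.0, 0.677, 0.736, -0.001]
contact_force: [-0.3, -0.6, -1.4]
gripper_width: 0.361
```

```bash
python3 - <<'E'
from h import *
np.set_printoptions(precision=4,suppress=True)
c=snap('jheld'); im=c['img'].astype(int)
m=((im[:,:,2]>im[:,:,0]+60)&(im[:,:,2]>im[:,:,1]+40)).astype(np.uint8)
k,l,s,ce=cv2.connectedComponentsWithStats(m)
for i in range(1,k):
    if s[i][4]>50: print(s[i],ce[i])
E
```

```text
15.0333 [0.6207 0.1363 0.1541] [-0.0001  0.6772  0.7358 -0.0005] [-0.3256 -0.5528 -1.3882] 0.3613101243849496
[ 288  243   70   75 4270] [322.3419 280.8309]
```

Call:
move_arm(commands="0 -3.5 -0.93 0 0 0 0;0 -3.5 -0.93 0 0 0 0;0 -3.5 -0.93 0 0 0 0;0 -3.5 -0.93 0 0 0 0;0 -3.5 -0.93 0 0 0 0;0 -3.5 -0.93 0 0 0 0;0 -3.5 -0.93 0 0 0 0;0 -3.5 -0.93 0 0 0 0;0 -2.5 -0.93 0 0 0 0;0 -1.2 0 0.5 0 0 0;0 0 0 0.5 0 0 0;0 0 0 0.5 0 0 0")

```text
t: 16.08
eef_pos: [0.5635, -0.1857, 0.1381]
tool_rot: [-0.001, 0.677, 0.736, -0.0]
contact_force: [-0.0, 0.9, -1.0]
gripper_width: 0.357
```

Call:
move_arm(commands="0 0 0 1 0 0 0;0 0 0 1 0 0 0;0 0 0 0 0 0 0;0 0 0 0 0 0 0;0 0 0 0 0 0 0;0 0 0 0 0 0 0")

```text
t: 16.58
eef_pos: [0.5645, -0.1857, 0.12]
tool_rot: [0.0, 0.677, 0.736, 0.0]
contact_force: [-0.2, 0.7, -0.6]
gripper_width: 0.359
```

```bash
python3 - <<'E'
from h import *
np.set_printoptions(precision=4,suppress=True)
c=snap('over')
cv2.imwrite('pics/over.png',cv2.resize(cv2.convertScaleAbs(c['img'][180:380,222:422,::-1],alpha=1.6),None,fx=3,fy=3,interpolation=2))
o=[]
im=c['img'].astype(int); m=((im[:,:,1]>im[:,:,0]+30)&(im[:,:,2]>im[:,:,0]+20)&(im[:,:,2]<im[:,:,1]+25))
for v in (205,212,220,228): x=np.where(m[v,240:420])[0]+240; print(v,x.min() if len(x) else 0,x.max() if len(x) else 0,len(x))
m=((im[:,:,2]>im[:,:,0]+60)&(im[:,:,2]>im[:,:,1]+40)).astype(np.uint8)
k,l,s,ce=cv2.connectedComponentsWithStats(m)
print([(s[i],ce[i]) for i in range(1,k) if s[i][4]>50])
E
```

```text
16.5833 [ 0.5645 -0.1857  0.12  ] [0.0003 0.6769 0.736  0.0002] [-0.1826  0.6559 -0.6382] 0.3585756845549801
205 276 367 92
212 277 366 90
220 277 366 52
228 277 365 41
[(array([ 288,  243,   70,   76, 4266], dtype=int32), array([322.406 , 281.1535]))]
```

Call:
move_arm(commands="0 -0.09 -0.07 0.5 0 0 0;0 0 0 0.5 0 0 0;0 0 0 0.5 0 0 0;0 0 0 0.5 0 0 0;0 0 0 0.5 0 0 0;0 0 0 0 0 0 0;0 0 0 0 0 0 0")

```text
t: 17.22
eef_pos: [0.5632, -0.1869, 0.0941]
tool_rot: [-0.0, 0.677, 0.736, -0.0]
contact_force: [-0.7, -0.4, -2.1]
gripper_width: 0.363
```

Call:
move_arm(commands="0 0 0 0.5 0 0 0;0 0 0 0.5 0 0 0;0 0 0 0 0 0 0;0 0 0 0 0 0 0")

```text
t: 17.55
eef_pos: [0.5631, -0.187, 0.0842]
tool_rot: [-0.0, 0.677, 0.736, -0.0]
contact_force: [0.1, -0.7, -0.4]
gripper_width: 0.363
```

Call:
move_arm(commands="0 0 0 0.5 0 0 0;0 0 0 0.5 0 0 0;0 0 0 0 0 0 0;0 0 0 0 0 0 0;0 0 0 0 0 0 0")

```text
t: 17.97
eef_pos: [0.5635, -0.187, 0.0745]
tool_rot: [-0.0, 0.677, 0.736, 0.0]
contact_force: [-0.4, -0.7, -1.2]
gripper_width: 0.364
```

Call:
move_arm(commands="0.8 0 0 0 0 0 0;0.8 0 0 0 0 0 0;0.8 0 0 0 0 0 0;0.8 0 0 0 0 0 0;0.8 0 0 -1 0 0 0;0.8 0 0 -2 0 0 0;0.8 2 0 -3 0 0 0;0.8 2 0 -3 0 0 0;0.8 2 0 -3 0 0 0;0.8 0 0 -2 0 0 0;0.8 0 0 0 0 0 0;0.8 0 0 0 0 0 0")

```text
t: 18.97
eef_pos: [0.5593, -0.1272, 0.2165]
tool_rot: [0.002, 0.677, 0.736, 0.001]
contact_force: [-0.1, 0.1, -0.9]
gripper_width: 0.805
```

```bash
python3 - <<'E'
from h import *
from scipy.optimize import least_squares
np.set_printoptions(precision=4,suppress=True)
c=snap('jin'); im=c['img'].astype(int)
m=((im[:,:,2]>im[:,:,0]+60)&(im[:,:,2]>im[:,:,1]+40)).astype(np.uint8)
k,l,s,ce=cv2.connectedComponentsWithStats(m)
b=1+np.argmax(s[1:,4]); print(s[b],ce[b]); x,y,w,h,_=s[b]
print("cap width at z~.083 (mm)",1e3*np.linalg.norm(wz('jin',(x-.5,y+h/2),.083)-wz('jin',(x+w-.5,y+h/2),.083)),wz('jin',ce[b],.08))
a=np.hstack([c['img'][140:340,222:422]]); cv2.imwrite('pics/jin.png',cv2.resize(cv2.convertScaleAbs(a[:,:,::-1],alpha=1.5),None,fx=3,fy=3,interpolation=2))
t=((im[:,:,1]>im[:,:,0]+30)&(im[:,:,2]>im[:,:,0]+20)&(im[:,:,2]<im[:,:,1]+25)).astype(np.uint8)
k,l,s,ce=cv2.connectedComponentsWithStats(t); print([s[i] for i in range(1,k) if s[i][4]>300])
E
```

```text
18.9667 [ 0.5593 -0.1272  0.2165] [0.0016 0.677  0.7359 0.0005] [-0.0595  0.0885 -0.9027] 0.8050031019791094
[304 227  33  35 943] [320.3266 244.1209]
cap width at z~.083 (mm) 31.128928544809682 [ 0.5622 -0.1851  0.08  ]
[array([ 292,  188,   61,   88, 3929], dtype=int32), array([414, 241,  26,  22, 439], dtype=int32), array([ 268,  339,  112,   24, 2421], dtype=int32)]
```

Call:
move_arm(commands="0 3.6 0 0 0 0 0;0 3.6 0 0 0 0 0;0 3.6 0 0 0 0 0;0 3.7 -0.05 0 0 0 0;0 0 0 3 0 0 0;0 0 0 3 0 0 0;0 0 0 3 0 0 0;0 0 0 3 0 0 0;0 0 0 3 0 0 0;0 0 0 2 0 0 0;0 0 0 1 0 0 0;0 0 0 0 0 0 0", force=40)

```text
t: 20.02
eef_pos: [0.5435, 0.0165, 0.0315]
tool_rot: [-0.002, 0.677, 0.736, -0.002]
contact_force: [-0.1, -0.1, 0.4]
gripper_width: -0.002
```

Call:
move_arm(commands="0 0 0 0.5 0 0 0;0 0 0 0 0 0 0;0 0 0 0 0 0 0;0 0 0 0 0 0 0")

```text
t: 20.35
eef_pos: [0.5468, 0.0171, 0.0307]
tool_rot: [0.001, 0.677, 0.736, 0.001]
contact_force: [-1.2, 0.3, 0.8]
gripper_width: -0.002
```

```bash
python3 - <<'E'
from h import *
c=snap('push0'); print(c['img'].shape)
im=c['img'][60:400,200:440,::-1]; cv2.imwrite('pics/push0.png',cv2.resize(im,None,fx=1.7,fy=1.7))
E
```

```text
20.35 [0.54678473 0.01713979 0.03067589] [7.39053255e-04 6.77289041e-01 7.35716401e-01 6.21736925e-04] [-1.15932947  0.26919399  0.81844753] -0.002154219180567523
(400, 640, 3)
```

Call:
move_arm(commands="0 -0.5 0 0 0 0 0;0 -0.5 0 0 0 0 0;0 -0.5 0 0 0 0 0;0 -0.8 0 0 0 0 0;0 -1 0 0 0 0 0;0 -1 0 0 0 0 0;0 -1 0 0 0 0 0;0 -1 0 0 0 0 0;0 -1 0 0 0 0 0;0 -1 0 0 0 0 0;0 -0.5 0 0 0 0 0;0 0 0 0 0 0 0")

```text
t: 21.4
eef_pos: [0.5537, -0.0718, 0.0299]
tool_rot: [0.0, 0.678, 0.735, 0.0]
contact_force: [0.2, 2.5, 1.7]
gripper_width: -0.0
```

Call:
move_arm(commands="0 -1 0 0 0 0 0;0 -1 0 0 0 0 0;0 -1 0 0 0 0 0;0 -1 0 0 0 0 0;0 -1 0 0 0 0 0;0 -1 0 0 0 0 0;0 -1 0 0 0 0 0;0 -0.5 0 0 0 0 0;0 0 0 0 0 0 0;0 0 0 0 0 0 0")

```text
t: 22.23
eef_pos: [0.5595, -0.1461, 0.0297]
tool_rot: [0.0, 0.677, 0.736, 0.0]
contact_force: [-0.1, 3.2, 1.1]
gripper_width: -0.0
```

Call:
move_arm(commands="0 -0.5 0 0 0 0 0;0 -0.5 0 0 0 0 0;0 -0.5 0 0 0 0 0;0 -0.5 0 0 0 0 0;0 -0.3 0 0 0 0 0;0 0 0 0 0 0 0;0 0 0 0 0 0 0")

```text
t: 22.82
eef_pos: [0.5612, -0.1684, 0.0296]
tool_rot: [-0.0, 0.677, 0.736, -0.0]
contact_force: [1.0, 4.5, 3.1]
gripper_width: -0.003
```

Call:
move_arm(commands="0 -0.3 0 0 0 0 0;0 -0.3 0 0 0 0 0;0 0 0 0 0 0 0;0 0 0 0 0 0 0")

```text
t: 23.15
eef_pos: [0.5617, -0.1727, 0.0296]
tool_rot: [-0.001, 0.677, 0.736, 0.0]
contact_force: [-0.8, 7.0, 3.1]
gripper_width: -0.005
```

Call:
move_arm(commands="0 -0.2 0 0 0 0 0;0 -0.2 0 0 0 0 0;0 0 0 0 0 0 0;0 0 0 0 0 0 0;0 0 0 0 0 0 0")

```text
t: 23.57
eef_pos: [0.5616, -0.1728, 0.0296]
tool_rot: [-0.002, 0.676, 0.737, 0.002]
contact_force: [-3.0, 15.7, 5.5]
gripper_width: 0.002
```

```bash
python3 - <<'E'
from h import *
from station import bot
c=snap('push1')
s=bot.read_camera('side')['img'][60:160,330:430,::-1]; e=bot.read_camera('scene')['img'][150:250,140:240,::-1]
w=c['img'][190:290,272:372,::-1]
cv2.imwrite('pics/fin.png',cv2.resize(cv2.convertScaleAbs(np.hstack([s,e]),alpha=1.6),None,fx=4,fy=4,interpolation=2))
E
```

```text
23.5667 [ 0.56164188 -0.17277553  0.02958975] [-0.00239028  0.67573326  0.73714061  0.00159992] [-3.00019236 15.72942598  5.47741531] 0.0017216205237111824
```

Call:
move_arm(commands="0 1 0 0 0 0 0;0 2 0 0 0 0 0;0 2 0 0 0 0 0;0 0 0 -3 0 0 0;0 0 0 -3 0 0 0;0 0 0 -3 0 0 0;0 0 0 -3 0 0 0;0 0 0 -3 0 0 0;0 0 0 -3 0 0 0;0 0 0 -3 0 0 0;0 0 0 0 0 0 0;0 0 0 0 0 0 0")

```text
t: 24.72
eef_pos: [0.5587, -0.13, 0.2411]
tool_rot: [0.002, 0.678, 0.735, -0.0]
contact_force: [1.0, -0.0, -0.7]
gripper_width: 0.003
```

```bash
python3 - <<'E'
from h import *
from station import bot
c=snap('back')
S=bot.read_camera('side')['img']; E=bot.read_camera('scene')['img']
f=lambda i,y,x:cv2.resize(cv2.convertScaleAbs(i[y:y+100,x:x+130,::-1],alpha=1.6),(400,300),interpolation=2)
w=cv2.resize(cv2.convertScaleAbs(c['img'][100:400,200:600,::-1],alpha=1.4),(400,300))
cv2.imwrite('pics/fin.png',np.vstack([np.hstack([f(S,60,300),f(E,150,130)]),np.hstack([w,np.zeros_like(w)])]))
E
```

```text
24.7167 [ 0.55865587 -0.12999037  0.24106791] [ 1.91528025e-03  6.77918817e-01  7.35134270e-01 -1.23889281e-04] [ 0.96804849 -0.04862369 -0.65755089] 0.0029724605675219293
```

View pics/fin.png

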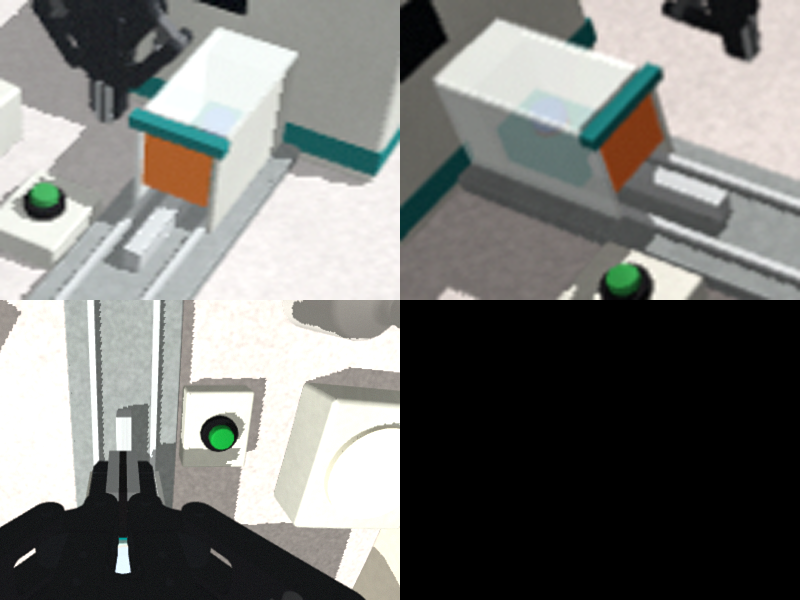

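Last picture: the carriage is home, with its stem out under the shut orange flap. The jar shows through the chamber wall, and the button is at about (421,237) in the wrist image.

```bash
python3 - <<'E'
from h import *
np.set_printoptions(precision=4,suppress=True)
for z in(.04,.045,.05): print(z,wz('back',(421,237),z))
print(tri((203,243),(314,125)))
E
```

```text
0.04 [ 0.6807 -0.2026  0.04  ]
0.045 [ 0.6788 -0.2004  0.045 ]
0.05 [ 0.6769 -0.1981  0.05  ]
[ 0.6789 -0.1971  0.0454]
```

Call:
move_arm(commands="0 -2 2.85 0 0 0 0;0 -2 2.85 0 0 0 0;0 -2 2.85 0 0 0 0;0 -1.9 2.85 0 0 0 0;0 0 0 3 0 0 0;0 0 0 3 0 0 0;0 0 0 3 0 0 0;0 0 0 3 0 0 0;0 0 0 3 0 0 0;0 0 0 2 0 0 0;0 0 0 0.5 0 0 0;0 0 0 0 0 0 0")

```text
t: 25.87
eef_pos: [0.676, -0.1974, 0.0612]
tool_rot: [-0.003, 0.677, 0.736, -0.002]
contact_force: [-0.3, -0.2, -0.5]
gripper_width: 0.003
```

Call:
move_arm(commands="0 0 0 0 0 0 0;0 0 0 0.4 0 0 0;0 0 0 0.4 0 0 0;0 0 0 0.3 0 0 0;0 0 0 0 0 0 0;0 0 0 0 0 0 0")

```text
t: 26.37
eef_pos: [0.6782, -0.1977, 0.0538]
tool_rot: [0.0, 0.677, 0.736, -0.0]
contact_force: [-0.7, 0.8, 0.6]
gripper_width: -0.0
```

Call:
move_arm(commands="0 0 0 0.3 0 0 0;0 0 0 0.3 0 0 0;0 0 0 0 0 0 0;0 0 0 0 0 0 0")

```text
t: 26.7
eef_pos: [0.6788, -0.1977, 0.0481]
tool_rot: [0.0, 0.677, 0.736, 0.0]
contact_force: [0.1, -0.5, 4.0]
gripper_width: 0.0
```

Call:
move_arm(commands="0 0 0 0.3 0 0 0;0 0 0 0.2 0 0 0;0 0 0 0 0 0 0;0 0 0 0 0 0 0")

```text
t: 27.03
eef_pos: [0.6789, -0.1977, 0.0459]
tool_rot: [0.001, 0.677, 0.736, -0.0]
contact_force: [-6.9, -0.3, 21.8]
gripper_width: 0.002
```

Call:
move_arm(commands="0 0 0 0.2 0 0 0;0 0 0 0.1 0 0 0;0 0 0 0 0 0 0;0 0 0 0 0 0 0")

```text
t: 27.37
eef_pos: [0.6791, -0.1977, 0.0455]
tool_rot: [0.001, 0.677, 0.736, -0.0]
contact_force: [-15.1, 1.3, 39.4]
gripper_width: 0.001
```

Force climbed steeply at z ≈ 0.0457 with no further travel, so the button has bottomed. Lifting off.

Call:
move_arm(commands="0 0 0 -0.5 0 0 0;0 0 0 -1 0 0 0;0 0 0 -2 0 0 0;0 0 0 -3 0 0 0;0 0 0 -3 0 0 0;0 0 0 -3 0 0 0;0 3 -1 -2 0 0 0;0 3 -1 0 0 0 0;0 0 0 0 0 0 0;0 0 0 0 0 0 0;0 0 0 0 0 0 0;0 0 0 0 0 0 0")

```text
t: 28.37
eef_pos: [0.653, -0.141, 0.1836]
tool_rot: [-0.0, 0.678, 0.735, -0.001]
contact_force: [0.1, -0.8, 0.4]
gripper_width: -0.0
```

```bash
python3 - <<'E'
from h import *
from station import bot
c=snap('end')
# compare with earlier views: orange flap pixels, other things unchanged
for n in('scene','side'):
    a=C[n]['img'].astype(int); b=bot.read_camera(n)['img'].astype(int)
    o=lambda i:((i[:,:,0]>i[:,:,2]+70)&(i[:,:,0]>i[:,:,1]+45))
    r=(slice(170,225),slice(180,225)) if n=='scene' else (slice(90,140),slice(335,375))
    print(n,"flap orange px start/now",o(a[r]).sum(),o(b[r]).sum())
    d=(np.abs(a-b).max(2)>50).astype(np.uint8); k,l,s,ce=cv2.connectedComponentsWithStats(d); print([tuple(int(q) for q in x) for x in s[1:] if x[4]>60])
E
```

```text
28.3667 [ 0.6529998  -0.14098366  0.18362182] [-3.72643033e-04  6.77805187e-01  7.35241157e-01 -6.56833625e-04] [ 0.05148813 -0.83013923  0.42615331] -0.00031296402288352927
scene flap orange px start/now 0 0
[(388, 0, 21, 31, 220), (156, 6, 24, 23, 267), (144, 6, 66, 69, 1047), (145, 52, 77, 47, 1353), (154, 58, 26, 19, 239), (135, 97, 29, 30, 375), (182, 112, 47, 94, 2369), (351, 161, 9, 27, 129), (401, 176, 10, 40, 227), (338, 190, 16, 14, 70), (215, 205, 126, 125, 2255), (376, 233, 42, 46, 1165), (198, 234, 30, 31, 380), (323, 237, 43, 52, 399), (414, 260, 50, 29, 271), (375, 267, 34, 26, 382), (289, 294, 29, 48, 358), (321, 303, 13, 15, 130), (172, 313, 95, 87, 4144)]
side flap orange px start/now 320 319
[(281, 0, 45, 103, 2030), (619, 0, 15, 20, 155), (309, 29, 12, 13, 87), (404, 35, 48, 64, 800), (568, 36, 64, 32, 1123), (534, 68, 106, 159, 7266), (376, 88, 15, 20, 62), (423, 95, 28, 26, 176), (247, 110, 10, 12, 64), (178, 127, 67, 45, 1294), (297, 127, 33, 19, 253), (239, 139, 127, 98, 1860), (222, 187, 39, 25, 278), (520, 194, 14, 19, 122), (233, 209, 14, 9, 82), (268, 214, 48, 41, 265), (498, 214, 20, 44, 152), (549, 221, 15, 20, 109), (572, 224, 21, 17, 141), (622, 227, 6, 24, 83), (536, 230, 27, 39, 519), (615, 231, 7, 27, 90), (366, 235, 22, 17, 103), (240, 249, 61, 48, 1489), (392, 251, 47, 15, 245), (574, 259, 61, 41, 832), (220, 287, 46, 49, 293), (347, 301, 68, 21, 458)]
```

```bash
python3 -c "
from station import bot; print(bot.hand_in())"
```

```text
the job is handed in; nothing more can be done
None
```

The job ran through and is handed in at about 28.4 s of the 72 s; no verdict is reported.

**What I did:**
- I lifted the carriage from the dock and set it between the rails. The floor was felt at TCP z 0.0347, against 0.0346 expected.
- I released the carriage, then lowered the blue-capped jar into its pocket and released it about 13 mm above the pocket floor.
- I pushed the stem's rear with shut fingers until it stopped. Force rose from 7 to 16 N with no advance, at y = -0.173 against about -0.174 predicted.
- I pressed the start button until it bottomed, and the force reached 39 N before I lifted off. That was more than needed, and close to the 40 N limit if fingertips count towards it.

**Last checks:**
- **Home and flap:** the picture before the press shows the flap shut, the stem out and the jar in the chamber. After the press, the flap's orange area in the side view was 319 pixels, against 320 at the start.
- **Robot:** the force reading at the end was under 1 N, with the gripper clear of everything.

**Not confirmed:**
- **Flap, scene view:** my orange test found no pixels either before or after, so it says nothing.
- **Other objects:** the before/after image difference was swamped by the arm and moving shadows. It does not prove the others stayed put, though I never steered near them and felt no unexpected contact.
- **Button:** I did not look at it again after lifting off.

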